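Pry open the charging dock and pull the battery pack by its catches

ROBOT

A 6-joint arm with a two-finger parallel gripper is mounted at the origin on the work surface. World frame = base frame: x ahead of the robot, y to its left, z up, the work surface at z = 0. Lengths are in mm, angles in rad, forces in N, time in s.
With the tool pointing down it reaches from about 350 to 975 mm from the base axis. Payload 7.1 kg.
Tool frame: the origin (TCP) lies at the very end of the fingers, on their centre line; the grasp point (between the pads) lies 19 mm behind it; z points along the fingers, y is the line along which they close (so a half turn about z gives the same grasp; the last joint's range is limited). The gripper opens to 88 mm and grips with 3 to 60 N. Pads are 20 mm wide; open, the fingers measure 115 mm over their backs; the gripper's body (75 mm by 178 mm) begins 61 mm behind the grasp point.
Start: joints at [-1.125, 0.423, 1.63, -0, 1.089, -0.019], TCP at [280.166, -558.669, 222.675] pointing down, gripper open.
Joint ranges: [-3, 3], [-0.9, 2.11], [0.09, 2.58], [-1.31, 4.45], [0.11, 2.69], [-2.54, 2.54]. Speed limits (rad/s): [2.39, 2.39, 3.01, 3.14, 3.14, 3.14].

INTERFACE

Orientations are given as a rotation vector (axis times angle).
In Python, from workcell import ctrl gives the robot as it stands. The module is installed in compiled form; this text tells all that it offers.
- The arm moves only by the shell command python3 -m inch 'ROWS'. ROWS is JSON, a list of rows, each a list of 7 numbers: the shift along the tool's x, y, z scaled (see below), then the turn, a rotation vector about the tool's x, y, z scaled (see below), then the closure, from -1 (fully open) to 1 (shut). In form: [[tx, ty, tz, wx, wy, wz, hand], ...]. A call has 1 to 10 rows; each row is the pose to reach, as a shift and turn from the pose commanded when the call began, along the tool's axes at that moment; what a row does not reach only later rows make up. The controller multiplies each number of a shift by 0.15 m and each number of a turn by pi/4 rad. A row lasts 1/8 s, in which the tool goes at most 62.5 mm and 10.7 degrees, less where a joint would pass 70% of its speed; a pose out of reach is approached as far as the arm can. A call with a number of a shift or a turn outside -1 to 1 is refused whole. A call with a gripper value outside its range is refused whole. The fingers move at their own pace and stop on an object; the grip force is fixed at half the most. Time passes only in rows, so rows that repeat a pose let the fingers close. It gives the time, the measured TCP pose, the force, the opening and the grip force at its end, in the units of the state.
- ctrl.get_obs(): the state, without advancing time (a new reading comes with each control period).
- ctrl.get_image(name): name is "scene" or "top"; returns the picture (384x512x3 uint8, red, green, blue); there is no depth.
- ctrl.camera_params(name): a dict with "vfov" (degrees; the focal length in pixels is half the picture's height over the tangent of half this angle, whatever the lens; pixels are square), "cx", "cy" (the principal point, pixels), "distortion" ([k1, k2, p1, p2, k3] as OpenCV has them; the pictures are not rectified), "eye" and "attitude" of the camera in the world. Camera axes: x right, y up, looking along -z (the intrinsics and any distortion apply to the point x, -y, -z); pixel columns grow to the right and rows downward; lengths in mm; the calibration is good to about 2 mm. A picture is of the moment at which its call begins. camera_params takes no time and is no camera call.
- ctrl.close_job(): hands the job in; it is judged then, once.
The state is a dict: "t": time; "qpos": joint angles; "qvel": joint speeds; "joint_torque": joint torques, N m; "ee_pos": TCP position; "orientation": TCP orientation; "ft_force": force on the tool from outside, world axes, zero at the start; "moment": the same for the moment, N m; "width": finger opening in mm; "grasp_force": force on a finger pad.
Only numpy, scipy, OpenCV 4.12 (cv2) and the standard library are available. Lean on these libraries where they do the work, as an engineer would, in place of code of your own. Each camera call takes 0.05 s, during which the arm holds its last target. There are 200 camera calls.

TASK

Slide the blade of the pry tool under the lip of the charging dock's closed cover, lever the cover up with it and swing it all the way open, then lay the tool down flat on the bench. Reach into the dock, pinch the battery pack's two side catches together so that they let go, and lift the pack upright out of the dock; finish still holding it by both catches, its underside at least 5 cm above the dock's walls. Leave the cover open and the other things on the bench where they are.

Things in the scene. Friction and masses are not known exactly. Their poses are not given: they have to be found in the camera images.
- dock: Charging dock, fixed to the bench: an open red plastic case 124 (x) x 184 (y) x 60 mm high, with a flat grey hinged cover on top. Origin: centre of its underside, on the bench; its front faces its -x (towards the robot), z up. Walls 7 mm thick, inside 110 x 170 mm, inner floor 6 mm above the bench.
- dock_slot (a point): Middle of the mouth of the pry slot in the dock's front: a gap 9 mm high and 16 mm deep between the cover's lip and a collar right below it (collar top 52.5 mm above the bench), open along the whole front. This point is 78 mm before the dock's centre and 57 mm above the bench.
- dock_bay (a point): Centre of the dock's inner floor, where the pack stands, between two cheeks that reach 24 mm above the bench and out to 36 mm either side (dock's y); each has a ledge under which a catch's tooth hooks. Beside the cheeks the case is empty.
- dock_hinge (a point): Middle of the cover's hinge line, at the dock's rear edge: 62 mm along the dock's +x from its centre, 61.5 mm above the bench. The hinge line runs along the dock's y.
- cover (a joint): Angle of the cover in rad: 0 = shut and flat, grows as its front edge rises; stop at 1.95 (past upright). Plain stiff friction hinge (0.11 N m, cover 0.12 kg: about 1.5 N at the lip to lift); it stays where it is left.
- cover_lip (a point): Middle of the lower front edge of the cover, 140 mm from the hinge line; moves with the cover. The cover is a flat plate 140 x 184 x 5 mm with no handle; its underside is 61.5 mm above the bench when shut. It overhangs the front wall by 16 mm (the lip).
- pry_tool: Pry tool, lying loose on the bench to the left or right of the dock: a square-edged wooden handle 90 long x 20 wide x 22 mm high, and a flat steel blade 80 mm long, 14 wide, 3 mm thick at mid-height (11 mm above the underside). Origin: centre of the handle's underside; the blade points along its +x, z up; handle from x = -45 to +45 mm, blade tip at x = +125 mm. About 0.08 kg.
- pack: Battery pack in the dock: a black block 84 (x) x 48 (y) x 52 mm high, about 0.39 kg. Origin: centre of its underside; z up; it stands level in the middle of the dock, axes along the dock's. It is held down by a sprung grey catch on its +y face and one on its -y face, and cannot be lifted until both are pressed in by more than 3.5 mm.
- catch_left_face (a point): Centre of the outer face of the catch paddle on the pack's +y side, 26 mm wide (x) and 20 mm high, 40 mm above the pack's underside and 31.5 mm from its middle when free. The two paddles' faces are 63 mm apart when free and 52 mm when both are pressed home.
- catch_right_face (a point): The same on the pack's -y side.
- catch_left (a joint): How far the +y catch is pressed in, m: 0 = free (hooked), 0.0055 = pressed home. Spring: about 1.6 N at the start, 6 N pressed home.
- catch_right (a joint): The same for the -y catch.
- spare_pack: Bystander: a second battery pack of the same shape standing on the bench outside the dock; origin at the centre of its underside.
- bushing: Bystander: steel ring 48 mm across, 30 mm high; origin at the centre of its underside.
- chuck: Bystander: dark steel drill chuck standing on the bench, 42 mm across, 48 mm high, tapering at the top; origin at the centre of its underside.
- screwdriver: Bystander: screwdriver lying at the far left of the bench.
- wrench: Bystander: all-steel spanner lying on the other side of the dock from the pry tool.
There are look-alikes about, which are no part of the job. Several things look just like the pry_tool: the one meant starts farthest to the robot's right.

How it is judged:
By the outcome, as a careful person would: the job done as asked, in the order asked, and still so for the second after the job is handed in, while the arm keeps its last pose, push and grip.
It also fails if it takes over 67 s, if anything falls off the work surface, if the arm or the gripper's body presses on something with over 40 N, if the wrist force passes 120 N, or if a joint passes its speed limit or range.

## Working session

There is one attempt and no reset: what is moved stays moved. The work goes in short steps, Python scripts to look and compute and a shell command to move; the robot and the scene stay as the last step left them, time stands still between calls to the robot, and variables do not carry over. Pictures are saved under pics/ and viewed, at most 10 in all, crops included, and the job is handed in when it is done.

```bash
mkdir -p pics; python3 - <<'E'
from workcell import ctrl
import cv2
for n in("scene","top"):
    cv2.imwrite(f"pics/{n}0.png",cv2.resize(ctrl.get_image(n)[:,:,::-1],(800,600),interpolation=cv2.INTER_CUBIC)); print(ctrl.camera_params(n))
print(ctrl.get_obs())
E
```

```text
{'vfov': 48.63494714874949, 'cx': 257.8617258684431, 'cy': 192.28198667438548, 'distortion': array([0.02319156, 0.        , 0.        , 0.        , 0.        ]), 'eye': array([1220.23057332, -399.6354388 , 1067.04192428]), 'attitude': array([0.6123218 , 0.33987828, 0.93141419])}
{'vfov': 43.72958394564868, 'cx': 262.78636819123415, 'cy': 197.7509922717747, 'distortion': array([-0.17457906,  0.        ,  0.        ,  0.        ,  0.        ]), 'eye': array([ 378.89784301,   49.56874537, 1935.40771093]), 'attitude': array([ 0.0580291 , -0.08052314, -1.58235   ])}
{'t': 0.1, 'qpos': array([-1.12501468e+00,  4.23727924e-01,  1.63062226e+00, -4.68717986e-06,
        1.08859930e+00, -1.90279126e-02]), 'qvel': array([ 0.00120582, -0.00133571, -0.00105885,  0.00039117, -0.00086948,
        0.00208659]), 'joint_torque': array([-1.66271529e-03, -5.45615709e+01, -2.74323571e+01,  6.44389959e-02,
        1.86556211e-02, -7.25225823e-05]), 'ee_pos': array([ 279.94490351, -558.22999271,  221.99880983]), 'orientation': array([-3.05584165e+00, -7.23264438e-01,  4.57506816e-04]), 'ft_force': array([-0.002358  ,  0.36229866,  0.17153786]), 'moment': array([-0.01241226, -0.02082354, -0.00294926]), 'grasp_force': 0.0, 'width': 87.99127553863823}
```

View pics/scene0.png

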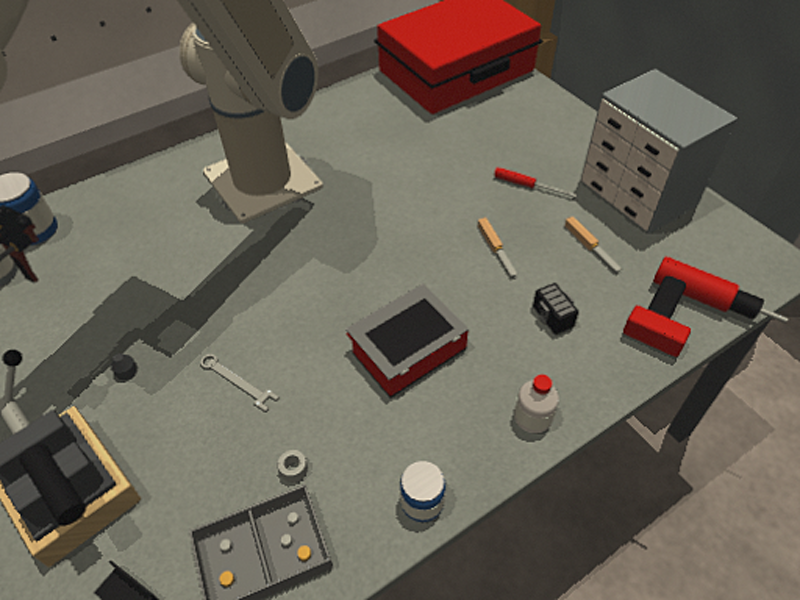

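View pics/top0.png

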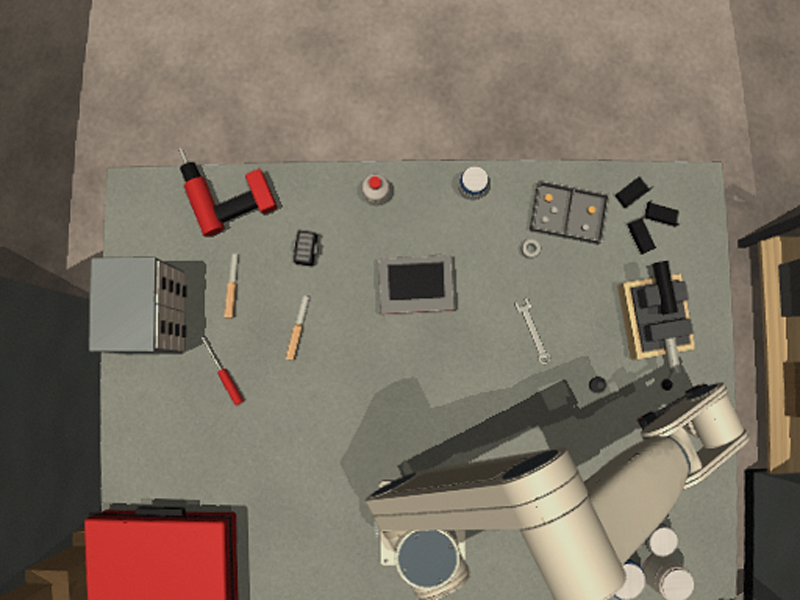

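```bash
cat > h.py <<'E'
import numpy as np, cv2
from scipy.spatial.transform import Rotation as R
from workcell import ctrl
def cam(n):
    p=ctrl.camera_params(n); f=192/np.tan(np.radians(p["vfov"])/2)
    return np.array([[f,0,p["cx"]],[0,f,p["cy"]],[0,0,1]]),p["distortion"],p["eye"],R.from_rotvec(p["attitude"]).as_matrix()
def ray(n,uv):
    K,d,e,A=cam(n); q=cv2.undistortPoints(np.array(uv,float).reshape(-1,1,2),K,d)[:,0]
    return e,np.c_[q[:,0],-q[:,1],-np.ones(len(q))]@A.T
def onz(n,uv,z):
    e,D=ray(n,uv); return e+D*((z-e[2])/D[:,2])[:,None]
def pix(n,P):
    K,d,e,A=cam(n); c=(np.atleast_2d(P)-e)@A*[1,-1,-1]
    return cv2.projectPoints(c.reshape(-1,1,3),np.zeros(3),np.zeros(3),K,d)[0][:,0]
def two(p1,p2):
    (a,D),(b,E)=ray("scene",[p1]),ray("top",[p2]); u,v=D[0],E[0]
    s=np.linalg.lstsq(np.c_[u,-v],b-a,rcond=None)[0]; x,y=a+s[0]*u,b+s[1]*v
    return (x+y)/2,np.linalg.norm(x-y)
E
python3 - <<'E'
from h import *
print("base origin px*1.5625",pix("top",[0,0,0])*1.5625,pix("scene",[0,0,0])*1.5625)
for n in("top","scene"):
    im=ctrl.get_image(n); h=cv2.cvtColor(im,cv2.COLOR_RGB2HSV)
    m=cv2.inRange(h,(8,90,120),(20,255,255))
    for c in cv2.findContours(m,0,2)[0]:
        if 60<cv2.contourArea(c)<600:
            r=cv2.minAreaRect(c); b=cv2.boxPoints(r); w=onz(n,b,22)
            print(n,"handle",np.round(r[0],1),np.round(r[1],1),onz(n,[r[0]],20).round(1),w[:,:2].round(0).tolist())
    if n=="top":
        print("cover px",im[175,240:300:4].tolist())
        a=im[150:210,230:305]; cv2.imwrite("pics/crop1.png",np.hstack([cv2.resize(im[150:240,140:210,::-1],(420,540),interpolation=2),cv2.resize(a[:,:,::-1],(375,300),interpolation=0).repeat(1,0)[:540] if 0 else cv2.copyMakeBorder(cv2.resize(a[:,:,::-1],(375,300),interpolation=0),0,240,0,0,0)]))
E
```

```text
base origin px*1.5625 [[421.50726296 521.68495042]] [[262.19540715 178.24509089]]
top handle [187.6 218.1] [ 5.1 23.3] [[469.3 324.   20. ]] [[427.0, 345.0], [517.0, 322.0], [512.0, 302.0], [421.0, 325.0]]
top handle [146.7 191.6] [ 4.9 23.1] [[578.7 491.2  20. ]] [[533.0, 505.0], [626.0, 497.0], [624.0, 476.0], [531.0, 485.0]]
cover px [[115, 114, 101], [131, 126, 116], [79, 78, 71], [41, 38, 36], [39, 36, 35], [42, 37, 36], [38, 35, 36], [39, 37, 38], [38, 35, 35], [36, 34, 34], [37, 37, 37], [120, 115, 106], [133, 129, 119], [130, 128, 114], [139, 137, 122]]
scene handle [ 14.9 329.3] [48.8 21.4] [[ 536.4 -689.4   20. ]] [[469.0, -728.0], [458.0, -684.0], [604.0, -651.0], [612.0, -693.0]]
scene handle [ 50.7 294.8] [63.1 36. ] [[ 494.7 -587.5   20. ]] [[401.0, -647.0], [381.0, -562.0], [587.0, -530.0], [598.0, -609.0]]
scene handle [372.8 147.3] [25.5  4.9] [[581.5 491.8  20. ]] [[536.0, 484.0], [530.0, 506.0], [628.0, 496.0], [633.0, 475.0]]
scene handle [313.9 149.1] [22.6  5.5] [[473.1 321.9  20. ]] [[427.0, 322.0], [425.0, 345.0], [520.0, 319.0], [522.0, 297.0]]
```

View pics/crop1.png

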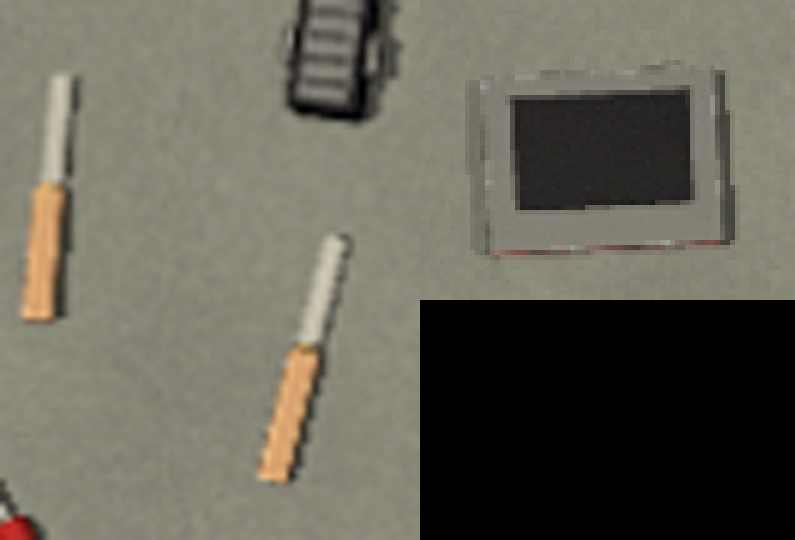

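Pry-tool candidates in top px: (188,218) at y≈323 and (147,192) at y≈491. The first is farther right (smaller y), and the crop confirms a wooden handle with a steel blade pointing along about +x. The dock cover lies at about px (244–291, 165–199).

```bash
python3 - <<'E'
from h import *
def ref(n,pts):
    g=cv2.cvtColor(ctrl.get_image(n),cv2.COLOR_RGB2GRAY)
    return cv2.cornerSubPix(g,np.array(pts,np.float32).reshape(-1,1,2),(3,3),(-1,-1),(3,50,.01))[:,0]
T=np.array([[490,248],[728,240],[715,70],[482,82]],float); T=(T-[420,0])/5+[230,150]
S=np.array([[421,287],[348,333],[391,375],[467,320]])/1.5625
for n,p in(("top",T),("scene",S)):
    w=onz(n,p,66.5); print(n,w.round(0).tolist(),w.mean(0).round(1),[round(float(np.linalg.norm(w[i]-w[i-1]))) for i in range(4)],
     "yaw", [round(float(np.degrees(np.arctan2(*d[:2]*[-1,1]))),1) for d in (w[0]-w[1],w[3]-w[2])],[round(float(np.degrees(np.arctan2(d[1],d[0]))),1) for d in (w[3]-w[0],w[2]-w[1])])
P=np.array([[512,97],[690,90],[694,199],[517,210]],float); P=(P-[420,0])/5+[230,150]
P=ref("top",P);w=onz("top",P,66.5);print("panel",w.round(0).tolist(),w.mean(0).round(1))
im=ctrl.get_image("scene"); h=cv2.cvtColor(im,cv2.COLOR_RGB2HSV)
m=cv2.inRange(im,(0,0,0),(60,60,60))
for c in cv2.findContours(m,0,2)[0]:
    if cv2.contourArea(c)>300 and cv2.pointPolygonTest(c,(262,211),False)>0:
        b=cv2.approxPolyDP(c,4,True)[:,0]; w=onz("scene",b,66.5); print("panelS",w.round(0).tolist(),onz("scene",[cv2.minAreaRect(c)[0]],66.5).round(1))
E
```

```text
top [[537.0, 95.0, 66.0], [541.0, -91.0, 66.0], [676.0, -84.0, 66.0], [669.0, 101.0, 66.0]] [606.    5.2  66.5] [132, 187, 135, 184] yaw [1.2, 2.4] [2.2, 3.3]
scene [[544.0, 86.0, 67.0], [557.0, -89.0, 67.0], [679.0, -74.0, 67.0], [659.0, 110.0, 66.0]] [609.7   8.2  66.5] [118, 176, 123, 186] yaw [4.4, 6.2] [12.0, 7.1]
panel [[658.0, 80.0, 66.0], [664.0, -61.0, 66.0], [575.0, -63.0, 66.0], [569.0, 75.0, 66.0]] [616.6   7.7  66.5]
panelS [[570.0, 73.0, 66.0], [575.0, -62.0, 66.0], [661.0, -60.0, 66.0], [658.0, 75.0, 66.0]] [[616.9   6.9  66.5]]
```

```bash
cat >> h.py <<'E'
def pose(yaw,pitch=0):
    "tool x along heading yaw (deg), tool z down; pitch raises the nose of what is held"
    X=np.array([np.cos(np.radians(yaw)),np.sin(np.radians(yaw)),0]);Z=np.array([0,0,-1.]);Y=np.cross(Z,X)
    return R.from_matrix(R.from_rotvec(-np.radians(pitch)*np.array([-X[1],X[0],0])).as_matrix()@np.c_[X,Y,Z])
def go(p,yaw,pitch=0,o=None):
    "row numbers that lead from the present pose to p"
    o=o or ctrl.get_obs(); C=R.from_rotvec(o["orientation"]); T=pose(yaw,pitch)
    s=C.inv().apply(np.array(p)-o["ee_pos"])/150; w=(C.inv()*T).as_rotvec()/(np.pi/4)
    print(p,yaw,pitch,"->",s.round(3).tolist(),w.round(3).tolist(),"rows",max(np.linalg.norm(s)*150/62.5,np.degrees(np.linalg.norm(w)*np.pi/4)/10.7).round(1))
E
python3 - <<'E'
from h import *
o=ctrl.get_obs();print(R.from_rotvec(o["orientation"]).as_matrix().round(3))
for p in [(330,-420,200),(495,317,200)]:
    for y in(-14.3,165.7,-50): go(p,y)
E
```

```text
[[ 0.894  0.448 -0.   ]
 [ 0.448 -0.894  0.   ]
 [-0.    -0.001 -1.   ]]
(330, -420, 200) -14.3 0 -> [0.712, -0.676, 0.15] [-0.001, 0.0, 0.91] rows 3.8
(330, -420, 200) 165.7 0 -> [0.712, -0.676, 0.15] [-0.0, -0.001, -3.09] rows 13.0
(330, -420, 200) -50 0 -> [0.712, -0.676, 0.15] [-0.001, 0.0, 1.703] rows 7.2
(495, 317, 200) -14.3 0 -> [3.897, -4.575, 0.152] [-0.001, 0.0, 0.91] rows 14.4
(495, 317, 200) 165.7 0 -> [3.897, -4.575, 0.152] [-0.0, -0.001, -3.09] rows 14.4
(495, 317, 200) -50 0 -> [3.897, -4.575, 0.152] [-0.001, 0.0, 1.703] rows 14.4
```

```bash
python3 -m inch '[[0.38,-0.4,0.1,0,0,-0.22,-1],[0.7,-0.75,0.1,0,0,-0.45,-1],[0.9,-1,0.1,0,0,-0.65,-1],[0.9,-1,0.1,0,0,-0.8,-1]]'; python3 - <<'E'
from h import *
go((425,-150,200),100)
E
```

```text
t: 0.8
ee_pos: [333.6, -360.7, 207.5]
orientation: [-2.677, -1.641, -0.0]
ft_force: [0.4, 0.6, 0.1]
width: 87.9
grasp_force: 0.0
(425, -150, 200) 100 0 -> [1.528, -0.094, 0.051] [-0.001, -0.002, -0.822] rows 3.7
```

```bash
python3 -m inch '[[0.4,-0.03,0,0,0,-0.2,-1],[0.8,-0.05,0,0,0,-0.42,-1],[1,-0.06,0.05,0,0,-0.63,-1],[1,-0.06,0.05,0,0,-0.8,-1]]'; python3 - <<'E'
from h import *
go((440,20,200),130);go((440,-20,200),120)
E
```

```text
t: 1.3
ee_pos: [395.0, -224.7, 199.9]
orientation: [-2.038, -2.39, -0.0]
ft_force: [-0.6, 0.3, -1.1]
width: 87.6
grasp_force: 0.0
(440, 20, 200) 130 0 -> [1.563, 0.554, 0.0] [-0.0, -0.001, -0.687] rows 4.0
(440, -20, 200) 120 0 -> [1.3, 0.512, 0.0] [-0.0, -0.001, -0.465] rows 3.4
```

```bash
python3 -m inch '[[0.4,0.15,0,0,0,-0.2,-1],[0.8,0.3,0,0,0,-0.4,-1],[1,0.4,0,0,0,-0.6,-1],[1,0.4,0,0,0,-0.69,-1]]'; python3 - <<'E'
from h import *
go((480,110,200),165.7)
E
```

```text
t: 1.8
ee_pos: [431.9, -67.3, 200.3]
orientation: [1.326, 2.848, 0.001]
ft_force: [-0.6, 0.5, 0.8]
width: 88.1
grasp_force: 0.0
(480, 110, 200) 165.7 0 -> [0.698, 1.006, 0.003] [0.001, 0.0, -0.792] rows 3.3
```

```bash
python3 -m inch '[[0.25,0.35,0,0,0,-0.2,-1],[0.5,0.7,0,0,0,-0.42,-1],[0.7,1,0,0,0,-0.63,-1],[0.7,1,0,0,0,-0.79,-1],[0.7,1,0,0,0,-0.79,-1]]'; python3 - <<'E'
from h import *
go((495,317,200),165.7);go((495,317,60),165.7)
E
```

```text
t: 2.42
ee_pos: [479.6, 107.8, 200.1]
orientation: [-0.403, -3.115, 0.0]
ft_force: [-0.1, -0.1, 0.8]
width: 88.0
grasp_force: 0.0
(495, 317, 200) 165.7 0 -> [0.256, 1.375, 0.0] [-0.0, -0.0, -0.01] rows 3.4
(495, 317, 60) 165.7 0 -> [0.256, 1.375, 0.934] [-0.0, -0.0, -0.01] rows 4.0
```

```bash
python3 -m inch '[[0.08,0.4,0,0,0,0,-1],[0.16,0.8,0,0,0,0,-1],[0.2,1,0.3,0,0,0,-1],[0.2,1,0.5,0,0,0,-1],[0.2,1,0.5,0,0,0,-1]]'; python3 - <<'E'
from h import *
go((495,317,80),165.7)
go((495,317,4),165.7)
im=ctrl.get_image("top"); h=cv2.cvtColor(im,cv2.COLOR_RGB2HSV)
print(pix("top",[[495,317,22],[470,323,22],[495,317,0]]))
cv2.imwrite("pics/a1.png",cv2.resize(im[170:250,150:240,::-1],(630,560),interpolation=2))
E
```

```text
t: 3.05
ee_pos: [487.4, 258.6, 123.2]
orientation: [-0.408, -3.111, 0.005]
ft_force: [0.2, 0.2, 0.6]
width: 87.8
grasp_force: 0.0
(495, 317, 80) 165.7 0 -> [0.05, 0.39, 0.287] [-0.004, -0.005, -0.014] rows 1.2
(495, 317, 4) 165.7 0 -> [0.048, 0.392, 0.793] [-0.004, -0.005, -0.014] rows 2.1
[[189.24028192 211.70739865]
 [187.76407468 217.94710911]
 [189.99351014 212.0274571 ]]
```

View pics/a1.png

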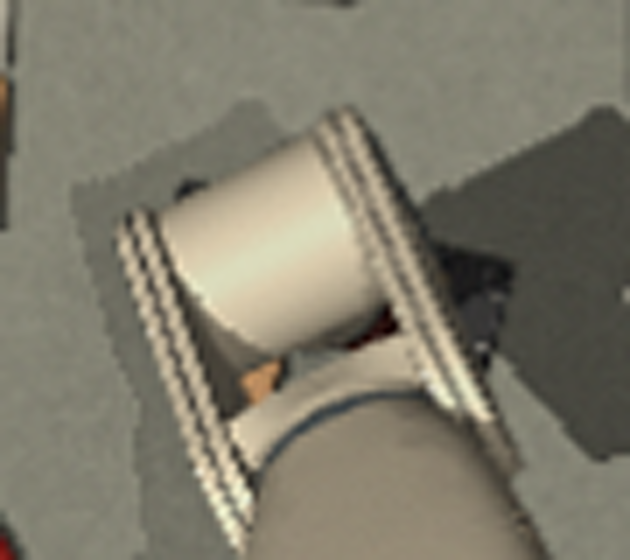

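The wrist hides most of the handle; only a corner at crop px (260,380) shows, which fits the measurement. I'll move over it and go down.

```bash
python3 -m inch '[[0.05,0.39,0,0,0,0,-1],[0.05,0.39,0.2,0,0,-0.01,-1],[0.05,0.39,0.5,0,0,-0.01,-1],[0.05,0.39,0.7,0,0,-0.01,-1],[0.05,0.39,0.78,0,0,-0.01,-1],[0.05,0.39,0.78,0,0,-0.01,-1]]'; python3 - <<'E'
from h import *
go((495,317,4.5),165.7)
E
```

```text
t: 3.85
ee_pos: [497.4, 318.1, 9.0]
orientation: [0.394, 3.116, 0.001]
ft_force: [-0.4, 0.4, 0.3]
width: 87.5
grasp_force: 0.0
(495, 317, 4.5) 165.7 0 -> [0.014, -0.011, 0.03] [0.001, 0.001, -0.002] rows 0.1
```

```bash
python3 -m inch '[[0.0,0,0.03,0,0,0,-1],[0,0,0.03,0,0,0,1],[0,0,0.03,0,0,0,1],[0,0,0.03,0,0,0,1],[0,0,0.03,0,0,0,1],[0,0,0.03,0,0,0,1],[0,0,0.03,0,0,0,1]]'
```

```text
t: 4.72
ee_pos: [496.6, 318.3, 3.6]
orientation: [-0.392, -3.117, 0.0]
ft_force: [1.5, -0.7, -0.2]
width: 31.5
grasp_force: 0.0
```

```bash
python3 -m inch '[[0.0,0,-0.1,0,0,0,1],[0,0,-0.3,0,0,0,1],[0,0,-0.5,0,0,0,1],[0,0,-0.6,0,0,0,1],[0,0,-0.6,0,0,0,1]]'; python3 - <<'E'
from h import *
go((450,160,93),175)
go((435,20,93),182.3)
im=ctrl.get_image("scene"); print(ctrl.get_obs()["ee_pos"],pix("scene",ctrl.get_obs()["ee_pos"]))
u,v=pix("scene",ctrl.get_obs()["ee_pos"])[0].astype(int)
cv2.imwrite("pics/a2.png",cv2.resize(im[v-50:v+50,u-60:u+60,::-1],(720,600),interpolation=2))
E
```

```text
t: 5.35
ee_pos: [497.3, 318.7, 95.0]
orientation: [0.391, 3.115, 0.002]
ft_force: [0.1, 0.1, -1.5]
width: 18.2
grasp_force: 30.0
(450, 160, 93) 175 0 -> [0.044, -1.103, 0.011] [0.002, 0.002, -0.207] rows 2.7
(435, 20, 93) 182.3 0 -> [-0.09, -2.032, 0.01] [0.002, 0.003, -0.369] rows 4.9
[496.65282598 318.33863272  93.88519207] [[319.60704512 137.81092061]]
```

View pics/a2.png

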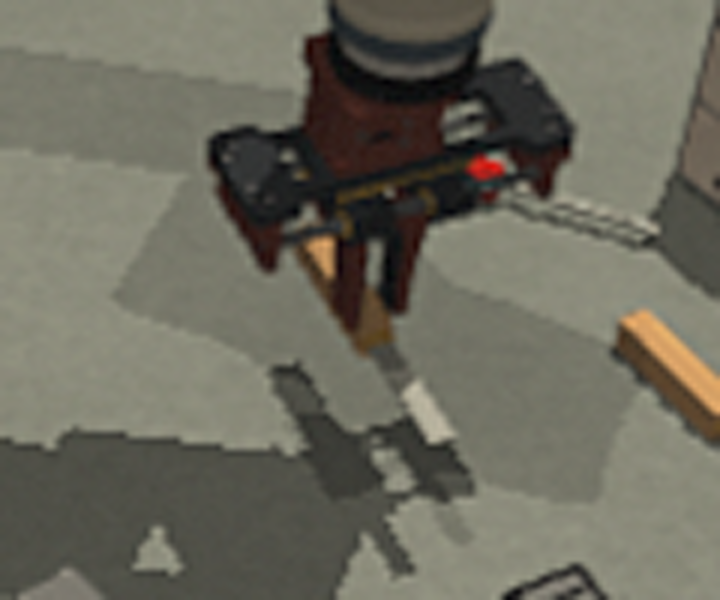

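The tool is held, with the blade pointing forward; its tip is at crop px (440,437) = scene px (332,160). The fingers finished closing during the lift, so I need to measure where the blade sits in the grip.

```bash
python3 - <<'E'
from h import *
o=ctrl.get_obs();p=o["ee_pos"];C=R.from_rotvec(o["orientation"]).as_matrix();u=-C[:,0];n=C[:,1];print("u",u.round(3))
f=lambda x,y:(259+x/6,87+y/6)
for nm,q in(("tip",f(440,437)),("junction",f(383,348)),("handle bottom front",f(360,352))):
    e,D=ray("scene",[q]);X=e+D[0]*((p-e)@n)/(D[0]@n); print(nm,X.round(1),"s",((X-p)@u).round(1),"dz",(X-p)[2].round(1))
for z in(-4,5,11): 
  T=p+u*100+[0,0,z]; print(z,pix("scene",T).round(1),pix("top",T).round(1))
im=ctrl.get_image("top");x,y=pix("top",p+u*70)[0].astype(int)
cv2.imwrite("pics/a3.png",cv2.resize(im[y-30:y+30,x-40:x+40,::-1],(800,600),interpolation=2));print(x-40,y-30)
E
```

```text
u [ 0.969 -0.247  0.   ]
tip [589.5 294.6  85.4] s 95.8 dz -8.5
junction [522.3 311.8  85.8] s 26.4 dz -8.1
handle bottom front [499.6 317.6  60.8] s 3.1 dz -33.1
-4 [[333.1 159.8]] [[192.8 185.3]]
5 [[333.5 157.8]] [[192.5 185. ]]
11 [[333.7 156.4]] [[192.3 184.9]]
150 162
```

View pics/a3.png

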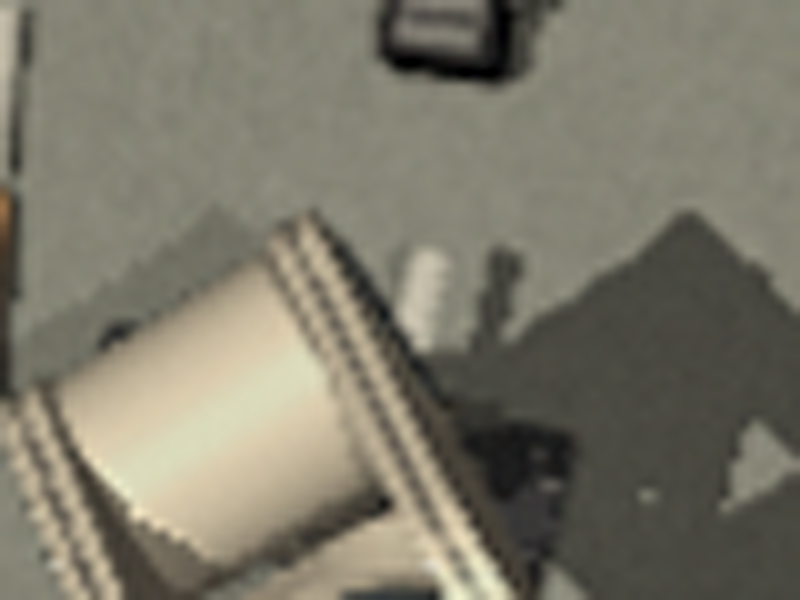

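The tip is at top px (193,187), giving a reach of about 96 mm from the TCP. The blade is about 8 mm below the fingertips, so only the handle's top edge is held. I'll set it down and regrip it deeper.

```bash
python3 -m inch '[[0.0,0,0.2,0,0,0,1],[0,0,0.4,0,0,0,1],[0,0,0.46,0,0,0,1],[0,0,0.48,0,0,0,1],[0,0,0.48,0,0,0,1]]'
```

```text
t: 6.08
ee_pos: [496.9, 318.5, 22.0]
orientation: [0.392, 3.117, 0.001]
ft_force: [-0.2, 0.1, 0.1]
width: 18.5
grasp_force: 30.0
```

```bash
python3 -m inch '[[0.0,0,0.02,0,0,0,1],[0,0,0.02,0,0,0,1]]'
```

```text
t: 6.32
ee_pos: [497.6, 318.9, 20.8]
orientation: [0.391, 3.115, 0.002]
ft_force: [-3.9, -2.9, 14.1]
width: 18.9
grasp_force: 30.0
```

Contact. Now I'll open, go lower and close, allowing enough time for the fingers.

```bash
python3 -m inch '[[0,0,0,0,0,0,-0.2],[0,0,0,0,0,0,-0.2],[0,0,0.04,0,0,0,-0.2],[0,0,0.1,0,0,0,-0.2],[0,0,0.112,0,0,0,0.3],[0,0,0.112,0,0,0,1],[0,0,0.112,0,0,0,1],[0,0,0.112,0,0,0,1],[0,0,0.112,0,0,0,1],[0,0,0.112,0,0,0,1]]'; python3 -m inch '[[0,0,0,0,0,0,1],[0,0,0,0,0,0,1]]'
```

```text
t: 7.58
ee_pos: [496.8, 318.4, 2.0]
orientation: [0.392, 3.117, 0.0]
ft_force: [0.4, -1.2, -0.1]
width: 19.8
grasp_force: 30.0
t: 7.82
ee_pos: [496.8, 318.4, 2.0]
orientation: [0.391, 3.117, 0.0]
ft_force: [0.8, 0.9, 1.6]
width: 19.9
grasp_force: 30.0
```

```bash
python3 -m inch '[[0.0,0,-0.15,0,0,0,1],[0,0,-0.4,0,0,0,1],[0.2,-0.3,-0.4,0,0,-0.1,1],[0.4,-0.65,-0.4,0,0,-0.2,1],[0.5,-1,-0.4,0,0,-0.3,1],[0.5,-1,-0.4,0,0,-0.36,1]]'; python3 - <<'E'
from h import *
go((400,-2,48),182.3);go((400,-2,62),182.3)
E
```

```text
t: 8.57
ee_pos: [383.1, 188.5, 61.6]
orientation: [0.052, -3.137, 0.003]
ft_force: [0.5, 0.3, -0.7]
width: 19.3
grasp_force: 30.0
(400, -2, 48) 182.3 0 -> [-0.071, -1.273, 0.093] [-0.003, -0.006, -0.009] rows 3.1
(400, -2, 62) 182.3 0 -> [-0.071, -1.273, -0.001] [-0.003, -0.006, -0.009] rows 3.1
```

```bash
python3 -m inch '[[-0.1,-0.4,0,0,0,0,1],[-0.1,-0.8,0,0,0,-0.01,1],[-0.1,-1,0,0,0,-0.01,1],[-0.1,-1,0,0,0,-0.01,1]]'; python3 -m inch '[[0.03,-0.27,0.05,0,0,0,1],[0.03,-0.27,0.09,0,0,0,1],[0.03,-0.27,0.09,0,0,0,1]]'; python3 - <<'E'
from h import *
o=ctrl.get_obs();p=o["ee_pos"];C=R.from_rotvec(o["orientation"]).as_matrix();u=-C[:,0]
print(p,u.round(3),"tip guess",p+u*96+[0,0,9])
for n in("scene","top"):
    im=ctrl.get_image(n);x,y=pix(n,p+u*100)[0].astype(int)
    cv2.imwrite(f"pics/b_{n}.png",cv2.resize(im[y-35:y+40,x-50:x+50,::-1],(400,300),interpolation=2) if 0 else cv2.resize(im[y-35:y+40,x-50:x+50,::-1],(700,525),interpolation=2)[:, :]);print(n,x-50,y-35,"px tip",pix(n,p+u*96+[0,0,9]))
a=cv2.imread("pics/b_scene.png");b=cv2.imread("pics/b_top.png");cv2.imwrite("pics/b.png",np.hstack([cv2.resize(a,(400,300)),cv2.resize(b,(400,300))]))
E
```

```text
t: 9.07
ee_pos: [406.7, 40.6, 61.9]
orientation: [0.058, -3.141, 0.0]
ft_force: [0.2, -0.8, -1.2]
width: 19.7
grasp_force: 30.0
t: 9.45
ee_pos: [403.8, 2.2, 48.1]
orientation: [0.064, -3.14, -0.0]
ft_force: [-1.1, -0.9, -1.1]
width: 20.0
grasp_force: 30.0
[403.81868665   2.22821007  48.0743821 ] [ 0.999  0.041 -0.001] tip guess [499.73909143   6.13601368  57.00355469]
scene 190 155 px tip [[239.8941784  188.04674357]]
top 216 173 px tip [[266.86552262 209.05364607]]
```

View pics/b.png

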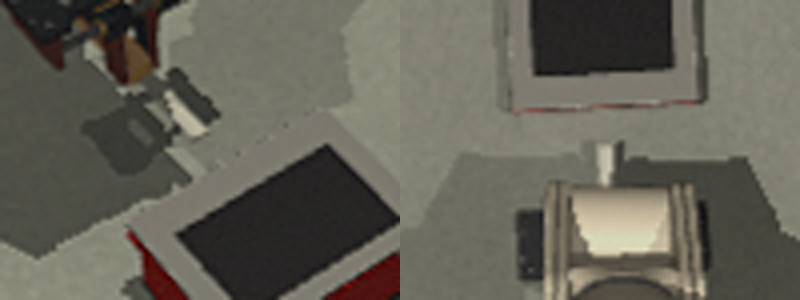

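Both views agree with the estimate: the tip is at top px (267,208.5) and scene px (240,188), so it sits at about x=501, z=57. The lip is about 35 mm ahead. Inserting.

```bash
python3 -m inch '[[-0.1,0,0,0,0,0,1],[-0.2,0,0,0,0,0,1],[-0.23,0,0,0,0,0,1],[-0.23,0,0,0,0,0,1]]';python3 -m inch '[[-0.04,0,0,0,0,0,1],[-0.08,0,0,0,0,0,1],[-0.08,0,0,0,0,0,1]]'
```

```text
t: 10.05
ee_pos: [438.9, 3.0, 48.3]
orientation: [-0.064, 3.141, 0.0]
ft_force: [-0.0, 0.4, -0.6]
width: 19.9
grasp_force: 30.0
t: 10.42
ee_pos: [451.1, 3.3, 48.5]
orientation: [-0.064, 3.14, -0.0]
ft_force: [-0.8, 0.2, -1.0]
width: 20.0
grasp_force: 30.0
```

```bash
python3 -m inch '[[0,0,-0.05,0,0,0,1],[-0.005,0,-0.1,0,0,0,1],[-0.015,0,-0.16,0,0,0,1],[-0.03,0,-0.22,0,0,0,1],[-0.03,0,-0.22,0,0,0,1]]'; python3 - <<'E'
from h import *
im=ctrl.get_image("scene")
cv2.imwrite("pics/c.png",cv2.resize(im[150:270,190:320,::-1],(520,480),interpolation=2))
E
```

```text
t: 11.05
ee_pos: [456.0, 3.5, 82.4]
orientation: [-0.064, 3.138, -0.0]
ft_force: [0.3, -0.6, -0.5]
width: 19.8
grasp_force: 30.0
```

View pics/c.png

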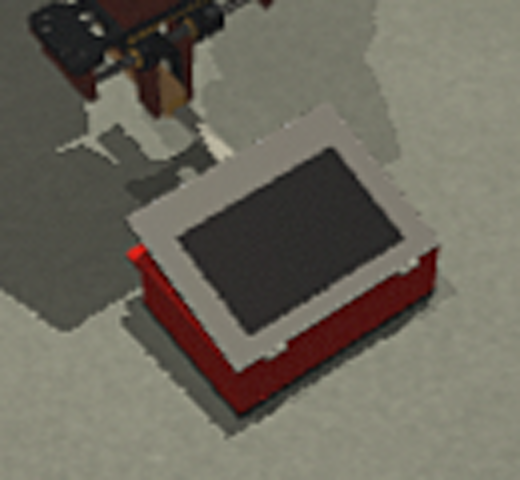

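The cover's front edge has risen with the blade under it (front-right corner at crop px (130,215), gap at (135,255)). I'll keep following the arc.

```bash
python3 -m inch '[[-0.04,0,-0.11,0,0,0,1],[-0.09,0,-0.21,0,0,0,1],[-0.16,0,-0.29,0,0,0,1],[-0.24,0,-0.37,0,0,0,1],[-0.32,0,-0.43,0,0,0,1],[-0.41,0,-0.48,0,0,0,1],[-0.41,0,-0.48,0,0,0,1]]'; python3 -m inch '[[-0.1,0,-0.03,0,0,0,1],[-0.2,0,-0.045,0,0,0,1],[-0.3,0,-0.045,0,0,0,1],[-0.4,0,-0.04,0,0,0,1],[-0.4,0,-0.04,0,0,0,1]]'
```

```text
t: 11.98
ee_pos: [518.4, 6.1, 154.0]
orientation: [-0.064, 3.138, -0.0]
ft_force: [-0.3, -0.9, -1.1]
width: 19.8
grasp_force: 30.0
t: 12.6
ee_pos: [577.8, 8.5, 159.2]
orientation: [-0.064, 3.14, 0.0]
ft_force: [-0.4, -1.0, -2.0]
width: 20.1
grasp_force: 30.0
```

```bash
python3 -m inch '[[-0.06,0,0.02,0,0,0,1],[-0.12,0,0.05,0,0,0,1],[-0.17,0,0.07,0,0,0,1],[-0.22,0,0.08,0,0,0,1],[-0.25,0,0.09,0,0,0,1],[-0.25,0,0.09,0,0,0,1]]';  python3 - <<'E'
from h import *
im=[ctrl.get_image(n) for n in("scene","top")]
cv2.imwrite("pics/d.png",np.hstack([cv2.resize(im[0][130:280,180:330,::-1],(400,400),interpolation=2),cv2.resize(im[1][120:220,215:315,::-1],(400,400),interpolation=2)]))
E
```

```text
t: 13.35
ee_pos: [614.2, 10.0, 145.7]
orientation: [-0.064, 3.141, 0.0]
ft_force: [0.4, -0.1, -0.8]
width: 19.9
grasp_force: 30.0
```

View pics/d.png

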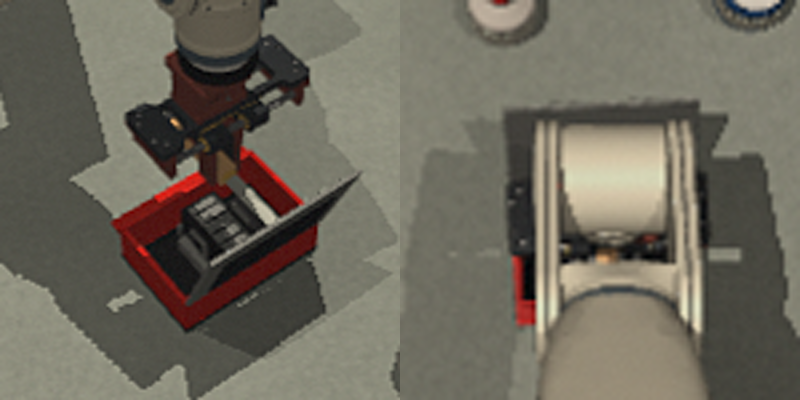

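The cover is well past upright: its lip edge is at top px ≈(265,146), and the pack is visible in the dock. I'll nudge until the stop pushes back and compare the lip's pixel with the prediction.

```bash
python3 -m inch '[[-0.02,0,0,0,0,0,1],[-0.04,0,0,0,0,0,1],[-0.04,0,0,0,0,0,1]]';  python3 - <<'E'
from h import *
for t in(1.6,1.8,1.9,1.95): print(t,pix("top",[676-140*np.cos(t)+5*np.sin(t),6,61.5+140*np.sin(t)+5*np.cos(t)*-1]))
im=ctrl.get_image("top"); print(im[138:154,275].mean(1).round().tolist())
E
```

```text
t: 13.82
ee_pos: [618.9, 10.2, 145.7]
orientation: [0.064, -3.139, 0.0]
ft_force: [-4.6, -0.4, 1.8]
width: 19.9
grasp_force: 30.0
1.6 [[267.0627689  156.11600301]]
1.8 [[266.93904627 148.85859787]]
1.9 [[266.86681153 145.48795148]]
1.95 [[266.82850202 143.88491131]]
[121.0, 123.0, 123.0, 124.0, 127.0, 115.0, 102.0, 78.0, 64.0, 66.0, 63.0, 82.0, 118.0, 140.0, 153.0, 163.0]
```

```bash
python3 -m inch '[[0.2,0,0,0,0,0,1],[0.55,0,0,0,0,0,1],[0.9,0.1,0,0,0,0,1],[1,0.45,0,0,0,0,1],[1,0.8,0.1,0,0,0,1],[1,1,0.3,0,0,0,1],[1,1,0.4,0,0,0,1]]';  python3 - <<'E'
from h import *
go((435,170,15),182.3);go((435,170,2),182.3)
E
```

```text
t: 14.75
ee_pos: [464.0, 155.8, 85.1]
orientation: [-0.069, 3.14, 0.0]
ft_force: [0.3, -0.3, -0.3]
width: 19.8
grasp_force: 30.0
(435, 170, 15) 182.3 0 -> [0.19, 0.103, 0.467] [0.0, 0.001, 0.005] rows 1.2
(435, 170, 2) 182.3 0 -> [0.19, 0.103, 0.554] [0.0, 0.001, 0.005] rows 1.4
```

```bash
python3 -m inch '[[0.19,0.1,0.2,0,0,0,1],[0.19,0.1,0.4,0,0,0,1],[0.19,0.1,0.5,0,0,0,1],[0.19,0.1,0.535,0,0,0,1],[0.19,0.1,0.55,0,0,0,1],[0.19,0.1,0.55,0,0,0,1]]'
```

```text
t: 15.5
ee_pos: [435.4, 167.8, 3.9]
orientation: [-0.063, 3.14, 0.001]
ft_force: [-0.3, 0.0, -0.2]
width: 19.5
grasp_force: 30.0
```

```bash
python3 -m inch '[[0,0,0.012,0,0,0,1],[0,0,0.012,0,0,0,1],[0,0,0.012,0,0,0,0.2],[0,0,0.012,0,0,0,-0.3],[0,0,0.012,0,0,0,-0.6],[0,0,0.012,0,0,0,-1],[0,0,0.012,0,0,0,-1],[0,0,0.012,0,0,0,-1]]'; python3 -m inch '[[0,0,-0.2,0,0,0,-1],[0,0,-0.6,0,0,0,-1],[0,0,-1,0,0,0,-1],[0,0,-1,0,0,0,-1]]'; python3 - <<'E'
from h import *
go((614,6.5,180),182.3);go((614,6.5,130),182.3)
E
```

```text
t: 16.5
ee_pos: [434.7, 167.9, 1.6]
orientation: [0.064, -3.141, -0.0]
ft_force: [0.3, 0.4, -0.3]
width: 76.1
grasp_force: 0.0
t: 17.0
ee_pos: [437.6, 168.9, 155.7]
orientation: [-0.064, 3.132, 0.005]
ft_force: [-0.2, -0.4, -0.8]
width: 87.7
grasp_force: 0.0
(614, 6.5, 180) 182.3 0 -> [-1.132, -1.129, -0.155] [0.004, 0.011, 0.001] rows 3.9
(614, 6.5, 130) 182.3 0 -> [-1.13, -1.13, 0.178] [0.004, 0.011, 0.001] rows 3.9
```

```bash
python3 - <<'E'
from h import *
ims={}
for n in("top","scene"):
    im=ctrl.get_image(n);ims[n]=im;h=cv2.cvtColor(im,cv2.COLOR_RGB2HSV)
    m=cv2.inRange(h,(0,150,60),(8,255,255))|cv2.inRange(h,(172,150,60),(180,255,255))
    c=pix(n,[614,6,30])[0].astype(int); k=np.zeros_like(m);k[c[1]-35:c[1]+35,c[0]-45:c[0]+45]=255;m&=k
    q=np.argwhere(m)[:,::-1].astype(np.float32)
    if n=="top":
        r=cv2.minAreaRect(q);b=cv2.boxPoints(r);w=onz(n,b,60);print("red box",w.round(0).tolist(),w.mean(0).round(1))
        g=im.mean(2).astype(int)
        y0=pix(n,[614,6,58])[0];print(y0)
a=ims["top"][155:210,235:300,::-1];b=ims["scene"][170:250,210:310,::-1]
cv2.imwrite("pics/e.png",np.hstack([cv2.resize(a,(400,338),interpolation=0),cv2.resize(b,(400,338),interpolation=2)]))
E
```

```text
red box [[673.0, 103.0, 60.0], [682.0, -81.0, 60.0], [540.0, -87.0, 60.0], [532.0, 96.0, 60.0]] [606.8   7.8  60. ]
[266.49883765 180.19003698]
```

View pics/e.png

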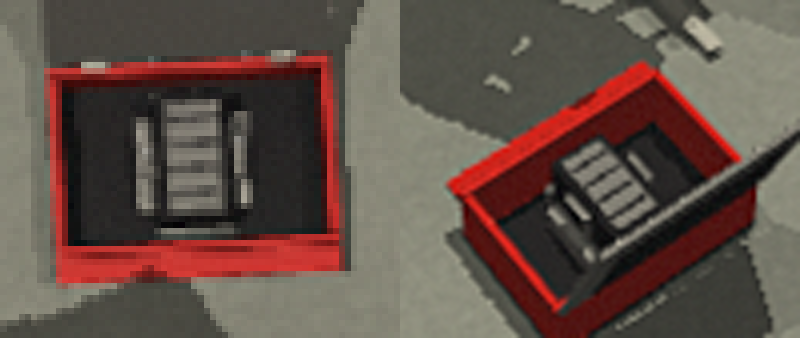

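Pack: the ribbed top is centred at top px (266.5,180.6), with the catches at crop px x=145 and x=243. That gives (613.5, 6), matching the dock estimate, with yaw about 2.5°. Moving over it.

```bash
python3 -m inch '[[-0.35,-0.35,0,0,0,0,-1],[-0.65,-0.65,0,0,0,0,-1],[-0.9,-0.9,0,0,0,0,-1],[-1,-1,0,0,0,0,-1],[-1,-1,0,0,0,0,-1]]'; python3 - <<'E'
from h import *
go((613.5,6.2,110),182.5);go((613.5,6.2,29),182.5)
E
```

```text
t: 17.73
ee_pos: [590.4, 22.7, 148.8]
orientation: [0.06, -3.137, 0.0]
ft_force: [-1.1, 0.8, -0.1]
width: 87.9
grasp_force: 0.0
(613.5, 6.2, 110) 182.5 0 -> [-0.151, -0.116, 0.258] [0.0, -0.005, -0.007] rows 0.8
(613.5, 6.2, 29) 182.5 0 -> [-0.153, -0.116, 0.798] [0.0, -0.005, -0.007] rows 2.0
```

```bash
python3 -m inch '[[-0.15,-0.115,0.1,0,0,-0.007,-1],[-0.15,-0.115,0.25,0,0,-0.007,-1],[-0.15,-0.115,0.4,0,0,-0.007,-1],[-0.15,-0.115,0.5,0,0,-0.007,-1],[-0.15,-0.115,0.5,0,0,-0.007,-1]]'; python3 - <<'E'
from h import *
go((613.5,6.2,29),182.5)
E
```

```text
t: 18.35
ee_pos: [612.0, 8.4, 74.8]
orientation: [0.074, -3.137, -0.0]
ft_force: [-0.8, -0.7, 0.3]
width: 87.9
grasp_force: 0.0
(613.5, 6.2, 29) 182.5 0 -> [-0.01, -0.015, 0.305] [0.0, -0.005, 0.004] rows 0.7
```

```bash
python3 -m inch '[[-0.01,-0.015,0.05,0,0,0.004,-1],[-0.01,-0.015,0.12,0,0,0.004,-1],[-0.01,-0.015,0.2,0,0,0.004,-1],[-0.01,-0.015,0.27,0,0,0.004,-1],[-0.01,-0.015,0.3,0,0,0.004,-1],[-0.01,-0.015,0.3,0,0,0.004,-1]]'; python3 -c "
from h import *
print(ctrl.get_obs()['moment']);go((613.5,6.2,29),182.5)"
```

```text
t: 19.1
ee_pos: [615.2, 5.6, 31.1]
orientation: [0.068, -3.14, -0.0]
ft_force: [0.2, -0.6, 0.4]
width: 87.8
grasp_force: 0.0
[ 0.06692757 -0.1080333  -0.00770299]
(613.5, 6.2, 29) 182.5 0 -> [0.011, 0.005, 0.014] [0.0, -0.001, -0.001] rows 0.0
```

Free of contact and in position. Closing on the catches.

```bash
python3 -m inch '[[0.005,0,0.01,0,0,0,-0.5],[0.005,0,0.01,0,0,0,-0.2],[0.005,0,0.01,0,0,0,0.2],[0.005,0,0.01,0,0,0,1],[0.005,0,0.01,0,0,0,1],[0.005,0,0.01,0,0,0,1],[0.005,0,0.01,0,0,0,1],[0.005,0,0.01,0,0,0,1]]'; python3 -m inch '[[0,0,0,0,0,0,1],[0,0,0,0,0,0,1]]'
```

```text
t: 20.1
ee_pos: [615.0, 6.2, 30.9]
orientation: [-0.067, 3.14, 0.001]
ft_force: [-1.2, 4.1, 6.2]
width: 50.0
grasp_force: 30.0
t: 20.35
ee_pos: [614.9, 6.2, 30.9]
orientation: [-0.067, 3.14, 0.001]
ft_force: [-2.8, 3.3, 6.8]
width: 49.8
grasp_force: 30.0
```

```bash
python3 -m inch '[[0,0,-0.03,0,0,0,1],[0,0,-0.06,0,0,0,1],[0,0,-0.1,0,0,0,1],[0,0,-0.14,0,0,0,1],[0,0,-0.14,0,0,0,1]]'; python3 -c "
from workcell import ctrl;print(ctrl.get_obs()['moment'])"
```

```text
t: 20.98
ee_pos: [615.0, 5.1, 51.4]
orientation: [-0.068, 3.14, -0.001]
ft_force: [0.2, 0.8, -4.2]
width: 49.7
grasp_force: 30.0
[ 0.05960075 -0.16129602 -0.00433653]
```

Fz ≈ −4 N, which is the pack's weight: it has come free. Lifting on.

```bash
python3 -m inch '[[0,0,-0.1,0,0,0,1],[0,0,-0.25,0,0,0,1],[0,0,-0.4,0,0,0,1],[0,0,-0.55,0,0,0,1],[0,0,-0.7,0,0,0,1],[0,0,-0.8,0,0,0,1],[0,0,-0.85,0,0,0,1],[0,0,-0.85,0,0,0,1],[0,0,-0.85,0,0,0,1]]'; python3 - <<'E'
from h import *
o=ctrl.get_obs();print(o["moment"])
for n in("top","scene"):
    im=ctrl.get_image(n);print(n,im.shape)
im=ctrl.get_image("scene")
# is the pack beneath the fingers; is the bay empty; underside height from the dark/ribbed block edge
c=pix("scene",[[614,6,6],[614,6,140],[572,6,133],[656,6,133],[656,-18,133],[656,-18,185]]);print(c.round(0).tolist())
u,v=pix("scene",[656,6,140])[0].astype(int);print([im[v+d,u].tolist() for d in range(-25,30,4)])
t=ctrl.get_image("top");h=cv2.cvtColor(t,cv2.COLOR_RGB2HSV)
for q in cv2.findContours(cv2.inRange(h,(8,90,120),(20,255,255)),0,2)[0]:
    if 60<cv2.contourArea(q)<400: r=cv2.minAreaRect(q);print("handle",r,onz("top",[r[0]],20).round(0))
print("lip col",t[138:154,283].mean(1).round().tolist())
E
```

```text
t: 22.1
ee_pos: [614.2, 5.5, 177.7]
orientation: [0.068, -3.139, -0.0]
ft_force: [-0.0, 0.4, -2.9]
width: 49.6
grasp_force: 30.0
[ 0.00813153 -0.15052351 -0.02273176]
top (384, 512, 3)
scene (384, 512, 3)
[[261.0, 223.0], [261.0, 195.0], [252.0, 187.0], [269.0, 207.0], [262.0, 211.0], [262.0, 199.0]]
[[13, 15, 19], [40, 40, 38], [55, 54, 50], [18, 15, 19], [17, 20, 20], [21, 18, 19], [41, 39, 37], [37, 36, 35], [108, 105, 97], [79, 77, 71], [23, 19, 21], [141, 136, 124], [21, 23, 21], [38, 21, 20]]
handle ((226.6588134765625, 233.06468200683594), (22.318683624267578, 4.985272407531738), 85.60128784179688) [[408. 167.  20.]]
handle ((146.64358520507812, 191.56436157226562), (4.975186347961426, 23.084861755371094), 5.710593223571777) [[579. 491.  20.]]
lip col [123.0, 124.0, 126.0, 123.0, 123.0, 124.0, 90.0, 62.0, 66.0, 66.0, 64.0, 65.0, 75.0, 83.0, 100.0, 106.0]
```

The wrist carries the pack's weight, the width reads 50 mm (both catches pressed home), and the underside is at about z=153 mm. The tool lies flat at (408,167), and the cover is still at about 1.95 rad. Handing in.

```bash
python3 -c "
from workcell import ctrl;print(ctrl.close_job())"
```

```text
the job is handed in; nothing more can be done
None
```

I handed the job in at about 22 s: the cover is open at its stop (about 1.95 rad), the pry tool lies flat on the bench, and the pack is held by both pressed catches with its underside about 9 cm above the dock's walls.

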